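Lay out the sample station round the two racks

TASK

Set up the station on the grey mat: stand the small white bottle in the marked square between the two racks, put the red box in the square behind the orange rack (behind means on the far side from you) and the shallow red dish in the square behind the small yellow rack, and lay the nearby timer face up on top of the red box. Centre each thing in its square and the timer on the box, all upright and let go; leave the two racks, the roll of tape and the blue tip box where they stand.

Things in the scene. Friction and masses are not known exactly. Their poses are not given: they have to be found in the camera images.
- mat: thin grey mat, fixed, 265 mm deep (x), 370 wide (y), 2 thick, with five white 110 mm square outlines, centred at (x, y) = (0, 120), (0, 0), (0, -120) mm in the near row and (130, 120), (130, -120) in the row behind. Origin: underside at the centre of the near row's middle square (not of the mat). x points away from the robot (turned 0.2 rad at most), y left, z up
- rack_orange: orange tube rack, 109 x 113 x 46 mm (x, y, z), loose, already standing in one of the two end squares of the mat's near row (left or right varies), lined up with the mat. Origin: centre of its underside, z up; x points to the square behind it, whose centre lies 130 mm along x
- rack_small: small yellow rack with white micro tubes in it, 62 x 116 x 59 mm (x, y, z), loose, already standing in the other end square of the mat's near row, lined up with the mat. Origin: centre of its underside, z up; x points to the square behind it, whose centre lies 130 mm along x
- reagent_bottle: small white bottle with a white screw cap, round, 41 mm across, 74 mm tall, cap 38 mm across from 58 mm up, about 0.07 kg, standing on the bench left of the mat. Origin: centre of its underside, z up
- red_box: closed red box with lid (fixed on), 83 mm (x) by 63 mm (y), 37 mm tall with a flat top, about 0.09 kg. It stands on the bench left of the mat, turned at most 0.3 rad; best gripped across the 63 mm sides. Origin: centre of its underside, z up
- red_dish: shallow round red dish with a white cap fixed in it, 54 mm across, rim 11 mm high, 17 mm over all, about 0.03 kg, standing on the bench left of the mat. It can be gripped across its outside. Origin: centre of its underside, z up
- timer: flat white timer lying face up (display and coloured buttons on top), 60 x 60 mm, body 13 mm thick, 15 mm with the buttons, about 0.05 kg, on the bench 0.2 to 0.55 m left of the mat's middle (another timer, far off at the left end of the bench, is not meant), turned at most 0.3 rad. Origin: centre of its underside, z up
- tape_roll: bystander: roll of cream label tape lying flat on the bench, 78 mm across, 19 mm tall, loose. Origin: centre of its underside
- tipbox_back: bystander: blue box of pipette tips on the bench behind the mat, 84 x 123 x 63 mm (x, y, z), loose. Origin: centre of its underside
Mind the look-alikes: they are no part of the job. Several things look just like the red_box: the one meant starts farthest to the robot's right.

How it is judged:
By the outcome, as a careful person would: the job done as asked, in the order asked, and still so for the second after the job is handed in, with the robot touching nothing.
It also fails if it takes over 120 s, if anything falls off the work surface, if the arm or the gripper's body presses on something with over 40 N, if the wrist force passes 120 N, or if a joint passes its speed limit or range.

ROBOT

A 6-joint arm with a two-finger parallel gripper is mounted at the origin on a cart in front of the work surface, level with it; the furniture and walls round the work are solid. World frame = base frame: x ahead of the robot, y to its left, z up, the work surface at z = 0. Lengths are in m, angles in rad, forces in N, time in s.
With the tool pointing down it reaches from about 0.35 to 0.975 m from the base axis. Payload 4.9 kg.
Tool frame: the origin (TCP) lies midway between the tips of the shut fingers; the grasp point (between the pads) lies 19 mm behind it; z points along the fingers, y is the line along which they close (so a half turn about z gives the same grasp; the last joint's range is limited). The gripper opens to 85 mm and grips with 20 to 120 N. Pads are 22 mm wide; open, the fingers measure 114 mm over their backs; the gripper's body (76 mm by 85 mm) begins 54 mm behind the grasp point. The pads swing forward as they close: fully open they stand 13 mm farther back than shut.
Start: joints at [0.999, 0.053, 1.613, -0, 1.476, -0.119], TCP at [0.273, 0.562, 0.231] pointing down, gripper open.
Joint ranges: [-3.01, 3.01], [-1.01, 2.22], [0.06, 2.58], [-1.02, 4.17], [0.09, 2.62], [-3.14, 3.14]. Speed limits (rad/s): [2.57, 2.57, 3.14, 3.14, 3.14, 3.14].

INTERFACE

Orientations are given as a unit quaternion [w, x, y, z].
In Python, from plant import manip gives the robot as it stands.
- The arm moves only by the tool move_arm, never from a script. Its argument "increments" is one flat list of numbers, 5 for each row, row after row: the shift along the tool's x, y, z in mm, then the turn about the tool's z in rad, then the opening, from 0 (shut) to 1 (fully open). In form: [tx, ty, tz, spin, jaw, tx, ty, tz, spin, jaw, ...]. A call has 1 to 8 rows; each row shifts and turns the commanded pose from where the row before left it, along the tool's axes as they then stand; what a row does not reach is not made up. A row lasts 1/12 s, in which the tool goes at most 41.7 mm and 7.16 degrees, less where a joint would pass 70% of its speed; a pose out of reach is approached as far as the arm can. A call with a gripper value outside its range is refused whole. The fingers move at their own pace and stop on an object; the grip force is fixed at half the most. Time passes only in rows, so rows that do not move let the fingers close. It gives the time, the measured TCP pose, the force, the opening and the grip force at its end, in the units of the state.
- manip.state(): the state, without advancing time (a new reading comes with each control period).
- manip.grab_frame(name): name is "scene" or "top"; returns a dict with "image" (480x640x3 uint8, blue, green, red), "fov_y" (degrees; the focal length in pixels is half the picture's height over the tangent of half this angle, whatever the lens; pixels are square), "cx", "cy" (the principal point, pixels), "eye" and "rotation" of the camera in the world. Camera axes: x right, y down, z forward; pixel columns grow to the right and rows downward; lengths in m; the calibration is good to about 2 mm. A picture is of the moment at which its call begins. There is no depth.
- manip.job_done(): hands the job in; it is judged then, once.
The state is a dict: "time": time; "joint_pos": joint angles; "joint_vel": joint speeds; "joint_efforts": joint torques, N m; "tool_pos": TCP position; "tool_rot": TCP orientation; "contact_force": force on the tool from outside, world axes, zero at the start; "ft_torque": the same for the moment, N m; "gripper_width": opening from 0.0 (shut) to 1.0 (fully open); "grasp_force": force on a finger pad.
Only numpy, scipy, OpenCV 4.12 (cv2) and the standard library are available. Lean on these libraries where they do the work, as an engineer would, in place of code of your own. Each camera call takes 0.05 s, during which the arm holds its last target. There are 200 camera calls.

## Working session

There is one attempt and no reset: what is moved stays moved. The work goes in short steps, Python scripts to look and compute and a tool call to move; the robot and the scene stay as the last step left them, time stands still between calls to the robot, and variables do not carry over. Pictures are saved under pics/ and viewed, at most 14 in all, crops included, and the job is handed in when it is done.

Besides the shell and the picture viewer there is one more tool, called after "Emit:" as a command line: name --argument value ..., lists and objects as JSON in quotes. move_arm: Moves the arm, as the interface text tells. Its arguments: {"type":"object","properties":{"increments":{"type":"array"}},"required":["increments"]}

```bash
mkdir -p pics; ls
python3 - <<'E'
from plant import manip
import cv2,pickle
s=manip.state();print(s)
for n in("scene","top"):
    f=manip.grab_frame(n);cv2.imwrite(f"pics/{n}0.png",f["image"]);pickle.dump(f,open(f"{n}0.pkl","wb"))
    print(n,f["fov_y"],f["cx"],f["cy"],f["eye"],f["rotation"])
E
```

```text
pics
{'time': 0.0, 'joint_pos': array([ 9.98987882e-01,  5.33547737e-02,  1.61432516e+00,  3.53867175e-05,
        1.47602962e+00, -1.19004866e-01]), 'joint_vel': array([ 0.00191189, -0.00109273,  0.00151364, -0.0013743 , -0.00061793,
        0.00063927]), 'joint_efforts': array([-1.23034893e-04, -3.93668532e+01, -3.70185435e+01, -7.65716118e-05,
        7.08673979e-03, -8.44970174e-06]), 'tool_pos': array([0.27307291, 0.56147326, 0.23004572]), 'tool_rot': array([-3.74940628e-04,  2.24474123e-01,  9.74479475e-01, -9.89970733e-04]), 'contact_force': array([ 0.31829567, -0.04696666,  0.13527124]), 'ft_torque': array([ 5.19564775e-02,  2.18832237e-05, -1.83248364e-02]), 'grasp_force': 0.0, 'gripper_width': 0.9981289399538262}
scene 53.151387530077166 326.0861608530257 244.93818191465107 [-0.00392089 -0.48098779  0.98479499] [-0.36417815  0.86633378 -0.31554833  0.13141272]
top 46.325990964468545 323.2453676769667 239.91045833628138 [0.52018969 0.24562606 1.58469062] [ 0.02303821 -0.70156652  0.71190447 -0.02157985]
```

View pics/scene0.png

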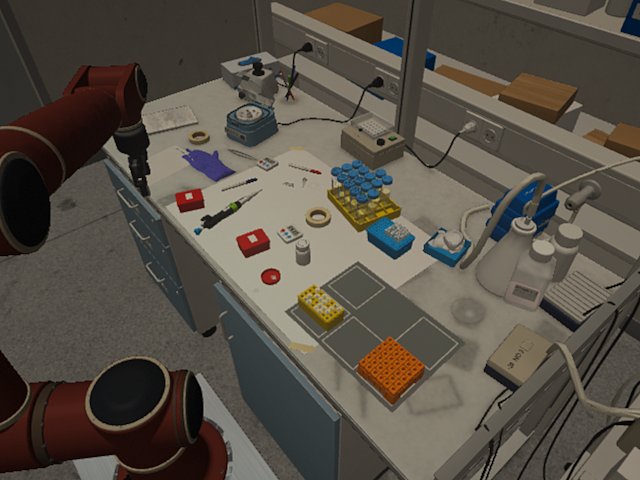

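View pics/top0.png

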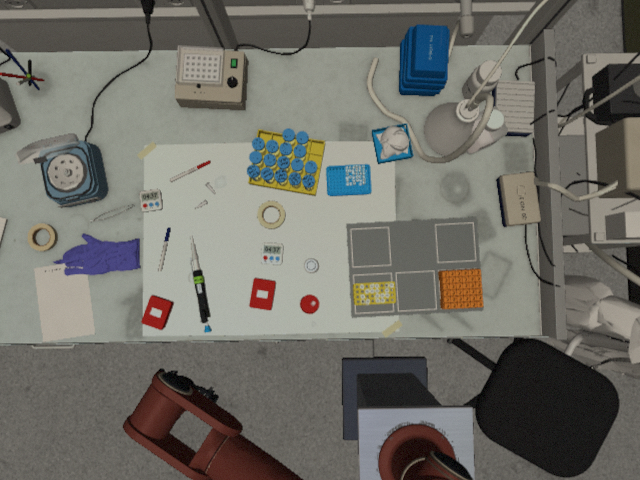

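The top view shows red boxes at (263,293) and (157,312). The right-most, (263,293), is the one meant. It is (254,242) in the scene view. Timers are at (272,253) and (151,200). The one near the mat, (272,253), fits the 0.2–0.55 m description. The orange rack is on the right, the yellow one on the left. I'll confirm this in an enlarged crop.

```bash
cat > h.py <<'E'
import numpy as np,cv2,pickle
from scipy.spatial.transform import Rotation as Ro
def K(f): return 240/np.tan(np.radians(f["fov_y"])/2)
def R(f):
    q=np.ravel(f["rotation"]); return Ro.from_quat(np.r_[q[1:],q[0]]).as_matrix()
def rays(f,p):
    p=np.atleast_2d(p).astype(float)
    return np.c_[(p[:,0]-f["cx"])/K(f),(p[:,1]-f["cy"])/K(f),np.ones(len(p))]@R(f).T
def plane(f,p,z):
    d=rays(f,p); e=np.array(f["eye"]); return e+d*((z-e[2])/d[:,2:])
def tri(f,p,g,q):
    a,b=np.array(f["eye"]),np.array(g["eye"]); u,v=rays(f,p)[0],rays(g,q)[0]
    s=np.linalg.lstsq(np.c_[u,-v],b-a,rcond=None)[0]; A,B=a+s[0]*u,b+s[1]*v
    return (A+B)/2,np.linalg.norm(A-B)
def proj(f,P):
    c=(np.atleast_2d(P)-np.array(f["eye"]))@R(f); return np.c_[f["cx"]+K(f)*c[:,0]/c[:,2],f["cy"]+K(f)*c[:,1]/c[:,2]]
def load(n): return pickle.load(open(n+".pkl","rb"))
def blobs(m,x0,y0,x1,y1,amin=30):
    w=np.zeros_like(m);w[y0:y1,x0:x1]=m[y0:y1,x0:x1]
    c,_=cv2.findContours(w,cv2.RETR_EXTERNAL,cv2.CHAIN_APPROX_NONE)
    return sorted([k for k in c if cv2.contourArea(k)>amin],key=cv2.contourArea,reverse=True)
def red(im):
    h=cv2.cvtColor(im,cv2.COLOR_BGR2HSV); return (((h[...,0]<6)|(h[...,0]>172))&(h[...,1]>150)&(h[...,2]>60)).astype(np.uint8)*255
E
python3 - <<'E'
from h import *
t,s=load("top0"),load("scene0")
def crop(f,x0,y0,x1,y1,w,h): return cv2.resize(f["image"][y0:y1,x0:x1],(w,h),interpolation=cv2.INTER_CUBIC)
A=crop(t,230,210,500,330,800,356); B=crop(s,230,212,330,292,305,244); C=crop(s,280,255,475,410,307,244)
D=crop(t,255,240,317,322,184,244)
cv2.imwrite("pics/c1.png",np.vstack([A,np.hstack([B,C,D,np.zeros((244,4,3),np.uint8)])]))
for n,f,ws in(("top",t,[(240,270,290,315),(295,285,325,320)]),("scene",s,[(230,225,275,260),(255,262,285,290)])):
    for w in ws:
        for c in blobs(red(f["image"]),*w)[:1]:
            m=cv2.moments(c);print(n,m["m10"]/m["m00"],m["m01"]/m["m00"],m["m00"],cv2.boxPoints(cv2.minAreaRect(c)).round(1).tolist())
# mat grey
for n,f,w in(("top",t,(340,210,490,325)),("scene",s,(280,255,475,415))):
    h=cv2.cvtColor(f["image"],cv2.COLOR_BGR2HSV);g=f["image"][w[1]+8:w[3]:12,w[0]+8:w[2]:12];print(n,g.mean(2).astype(int).tolist())
E
```

```text
top 262.1354166666667 293.76128472222223 576.0 [[249.10000610351562, 306.20001220703125], [253.89999389648438, 277.6000061035156], [275.1000061035156, 281.20001220703125], [270.3999938964844, 309.70001220703125]]
top 309.1218088986141 303.7716994894238 228.5 [[297.0, 304.0], [309.5, 291.5], [321.5, 303.5], [309.0, 316.0]]
scene 252.8704994192799 242.40040650406502 574.0 [[235.39999389648438, 237.39999389648438], [263.3999938964844, 226.8000030517578], [271.20001220703125, 247.6999969482422], [243.1999969482422, 258.20001220703125]]
scene 270.2665036674817 275.9168704156479 204.5 [[261.0, 269.0], [279.0, 269.0], [279.0, 284.0], [261.0, 284.0]]
top [[168, 169, 170, 168, 132, 137, 128, 121, 128, 103, 96, 114], [96, 99, 97, 94, 97, 94, 97, 95, 96, 94, 98, 109], [99, 101, 97, 98, 97, 96, 97, 96, 95, 97, 97, 122], [123, 98, 97, 97, 97, 100, 98, 99, 95, 96, 95, 142], [160, 147, 131, 113, 97, 99, 97, 99, 96, 99, 97, 106], [164, 100, 101, 102, 154, 98, 98, 98, 98, 107, 98, 104], [171, 121, 157, 142, 126, 97, 95, 96, 85, 76, 101, 81], [171, 130, 116, 141, 109, 100, 97, 99, 77, 76, 96, 93], [17
[... 314 characters left out ...]
 74, 74, 76, 74, 74, 76, 90, 125, 126, 128, 112, 99], [74, 78, 65, 113, 86, 112, 75, 76, 75, 74, 75, 74, 126, 124, 101, 115], [159, 72, 76, 55, 48, 73, 109, 75, 74, 73, 74, 73, 116, 127, 110, 89], [158, 158, 71, 72, 75, 75, 75, 70, 74, 74, 73, 75, 74, 70, 97, 124], [135, 130, 125, 72, 74, 76, 74, 73, 88, 94, 74, 73, 74, 74, 70, 97], [112, 131, 125, 127, 76, 75, 75, 72, 76, 66, 55, 72, 73, 72, 94, 97], [55, 111, 131, 126, 102, 82, 54, 86, 86, 91, 89, 54, 73, 123, 125, 113], [58, 78, 79, 129, 108, 125, 78, 55, 93, 87, 50, 74, 118, 117, 117, 126], [57, 60, 107, 39, 127, 127, 108, 123, 51, 49, 73, 119, 118, 117, 99, 124], [57, 58, 60, 96, 55, 129, 111, 125, 124, 71, 110, 116, 111, 99, 106, 121]]
```

View pics/c1.png

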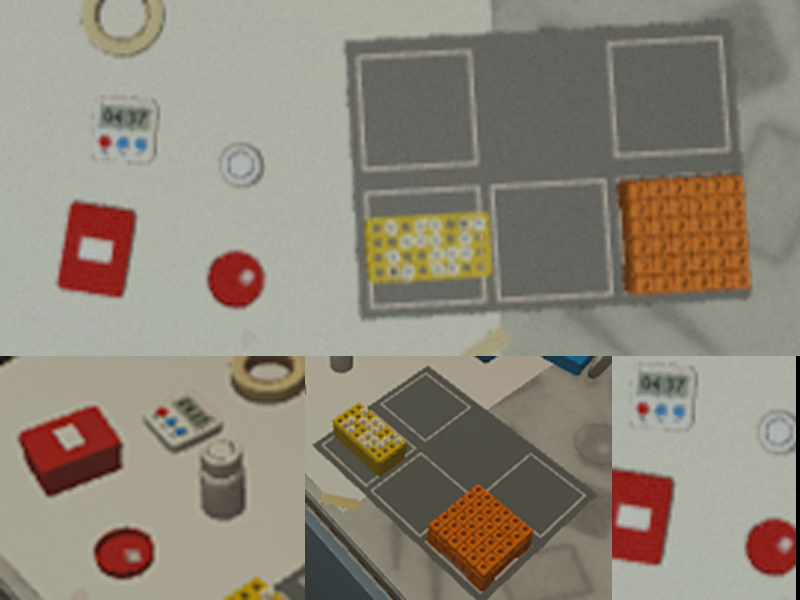

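The enlarged crop confirms the box, dish, timer, bottle and squares. Red box is at crop (97,250), dish (236,278), timer (126,130), bottle cap (241,163), with the free squares at (418,110), (551,239) and (670,97). Now I'll triangulate.

Run:
```python
from h import *
np.set_printoptions(precision=4,suppress=True)
t,s=load("top0"),load("scene0")
un=lambda X,Y,x0,y0,k:(x0+(X+.5)/k-.5,y0+(Y+.5)/k-.5)
def cen(m,seed):
    n,l=cv2.connectedComponents(m,connectivity=4); k=l[int(seed[1]+.5),int(seed[0]+.5)]
    q=(l==k).astype(np.uint8); c=cv2.findContours(q,0,1)[0][0]; h=cv2.convexHull(c)
    M=cv2.moments(h); return np.array([M["m10"]/M["m00"],M["m01"]/M["m00"]]),c,k,q.sum()
gt,gs=[cv2.cvtColor(f["image"],6) for f in(t,s)]
mt=(gt<116).astype(np.uint8);ms=(gs<86).astype(np.uint8)
A=[un(a,b,230,210,2.963) for a,b in((418,110),(670,97),(551,239))]
C=[un(a,b,280,255,1.574) for a,b in((425,405-0),(542,495),(425,495))]
C=[un(a-305,b-356,280,255,1.574) for a,b in((425,405),(542,495),(417,495))]
for n,a,c in zip(("backL","backR","mid"),A,C):
    p,cp,_,ar=cen(mt,a);q,cq,_,as_=cen(ms,c); P,e=tri(t,p,s,q)
    print(n,"px",p,ar,q,as_,"tri",P,"gap",e,"planes",plane(t,p,.002),plane(s,q,.002))
# label on box, timer display
def lab(f,box):
    x0,y0,x1,y1=box;r=red(f["image"])[y0:y1,x0:x1]
    c=max(cv2.findContours(r,0,1)[0],key=cv2.contourArea);i=np.zeros_like(r);cv2.drawContours(i,[c],-1,255,-1)
    h=cv2.erode(i,np.ones((3,3)))&~r; n,l,st,ce=cv2.connectedComponentsWithStats(h); k=1+st[1:,4].argmax()
    return ce[k]+[x0,y0],st[k,4]
p,a=lab(t,(240,270,290,315));q,b=lab(s,(230,225,275,262));print("label",p,a,q,b,tri(t,p,s,q))
r=np.array([[249.1,306.2],[253.9,277.6],[275.1,281.2],[270.4,309.7]])
for z in(.037,): 
  W=plane(t,r,z);print("box rect",W.round(4).tolist(),W.mean(0))
V=cv2.cvtColor(s["image"],40)[...,2];print(V[228:260:2,236:272:2])
# dish
for n,f,w in(("top",t,(295,285,325,320)),("scene",s,(255,262,285,290))):
    c=blobs(red(f["image"]),*w)[0];e=cv2.fitEllipse(c);print("dish",n,e)
    for z in(.006,.011):print(plane(f,e[0],z))
# timer corners & bottle
T=[un(a,b,230,210,2.963) for a,b in((97,96),(159,99),(155,164),(93,160))];print("timer",plane(t,T,.013))
print("cap",plane(t,un(241,163,230,210,2.963),.074),plane(s,un(222,451-356,230,212,3.05),.074),tri(t,un(241,163,230,210,2.963),s,un(222,451-356,230,212,3.05)))
im=np.hstack([cv2.resize(f["image"][y:y+h,x:x+w],None,fx=7,fy=7,interpolation=2) for f,x,y,w,h in((t,258,236,65,43),(s,272,220,45,43))])
g=np.clip((im.astype(float)-90)*1.9,0,255);cv2.imwrite("pics/c2.png",g)
```

```text
backL px [370.2401 246.8472] 1278 [356.3147 286.7306] 1047 tri [ 0.5991  0.1153 -0.0013] gap 0.0006792652309706532 planes [[0.5986 0.1157 0.002 ]] [[0.5974 0.1131 0.002 ]]
backR px [455.1768 242.0805] 1286 [425.6605 342.7734] 1493 tri [ 0.6084 -0.125  -0.0023] gap 0.0011068567173617163 planes [[ 0.6086 -0.1244  0.002 ]] [[ 0.6053 -0.1262  0.002 ]]
mid px [415.5469 290.5192] 1299 [375.3209 333.4831] 6644 tri [ 0.4947 -0.0236  0.0294] gap 0.05475623564427595 planes [[ 0.4739 -0.0091  0.002 ]] [[ 0.531  -0.0283  0.002 ]]
label [261.7551 293.7755] 98 [252.0794 238.1111] 63 (array([0.4719, 0.4195, 0.036 ]), np.float64(0.0005853560616115701))
box rect [[0.4387, 0.4543, 0.037], [0.5168, 0.4406, 0.037], [0.5061, 0.3823, 0.037], [0.4283, 0.3959, 0.037]] [0.4725 0.4182 0.037 ]
[[166 165 166 166 166 167 165 166 166 168 173 159 152 160 166 166 166 166]
 [167 166 166 167 166 165 166 171 166 149 145 141 138 138 174 166 166 166]
 [167 167 166 166 169 164 159 143 140 141 142 138 138 137 149 168 166 167]
 [166 167 175 159 147 140 139 138 156 145 138 139 138 139 138 165 168 166]
 [166 151 145 142 142 
[... 847 characters left out ...]
7 167 168 167 168 168 168 168]]
dish top ((309.1217346191406, 303.7605895996094), (16.967592239379883, 17.292078018188477), 35.03646469116211)
[[0.4414 0.2903 0.006 ]]
[[0.4417 0.2902 0.011 ]]
dish scene ((270.2619323730469, 275.94024658203125), (14.483162879943848, 18.23876190185547), 77.72989654541016)
[[0.4411 0.2907 0.006 ]]
[[0.4388 0.2867 0.011 ]]
timer [[0.616  0.419  0.013 ]
 [0.6123 0.3603 0.013 ]
 [0.5508 0.3647 0.013 ]
 [0.5554 0.4233 0.013 ]]
cap [[0.5494 0.282  0.074 ]] [[0.5473 0.2797 0.074 ]] (array([0.5493, 0.2821, 0.071 ]), np.float64(0.00039328990890807674))[ WARN:0@0.394] global loadsave.cpp:1063 imwrite_ Unsupported depth image for selected encoder is fallbacked to CV_8U.
```

View pics/c2.png

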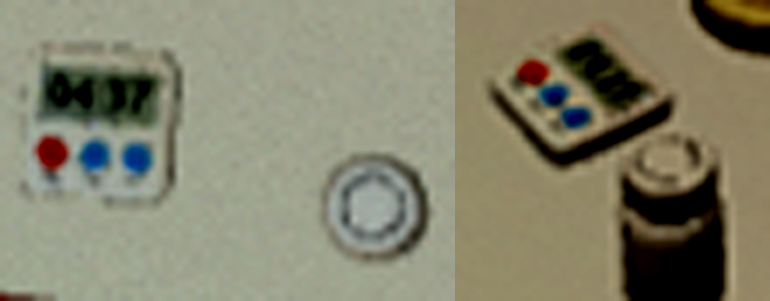

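Crop c2 shows the timer (top-view centre about (105,122) in the crop) and the bottle cap (375,207), both as assumed. Heights: label 36 mm, cap 71 mm, mat about 0, which agrees with the text. Next, the helper for move increments.

```bash
cat > go.py <<'E'
import sys,numpy as np
from plant import manip
from scipy.spatial.transform import Rotation as Ro
def plan(x,y,z,psi=None,show=1):
    s=manip.state();p=np.array(s["tool_pos"]);q=s["tool_rot"];M=Ro.from_quat(np.r_[q[1:],q[0]]).as_matrix()
    ps=np.arctan2(M[1,1],M[0,1]); psi=ps if psi is None else psi
    sp=(ps-psi+np.pi)%(2*np.pi)-np.pi
    tx=np.array([-np.sin(-psi)*-1,np.cos(psi)*-1]) # placeholder
    ty=np.array([np.cos(psi),np.sin(psi)]);tx=np.array([-np.sin(psi),np.cos(psi)])  # x = y cross z(down)
    d=np.array([x,y,z])-p
    print("t %.2f pos %s psi %.4f jaw %.3f F %s tilt %.4f"%(s["time"],p.round(4),ps,s["gripper_width"],np.round(s["contact_force"],1),np.hypot(M[0,2],M[1,2])))
    print("spin %.4f then tool mm: %.1f %.1f %.1f"%(sp,*1000*np.array([tx@d[:2],ty@d[:2],-d[2]])), "xaxis check",(M[:2,0]@[-np.sin(ps),np.cos(ps)]).round(3))
if __name__=="__main__": plan(*map(float,sys.argv[1:]))
E
sed -i '/placeholder/d' go.py
python3 go.py .5492 .2818 .12 .04
python3 - <<'E'
from h import *
t,s=load("top0"),load("scene0")
print(tri(t,(258+51.5/7-.5,236+154.5/7-.5),s,(272+78.5/7-.5,220+72.5/7-.5)))
E
```

```text
t 0.10 pos [0.2731 0.5615 0.2302] psi 1.1180 jaw 0.999 F [ 0.3 -0.6 -0. ] tilt 0.0019
spin 1.0780 then tool mm: -290.5 264.7 110.2 xaxis check 1.0
(array([0.5726318 , 0.41221836, 0.01354874]), np.float64(0.0007307855366727054))
```

Emit:
move_arm --increments '[0,0,9,0.09,1,0,0,9,0.09,1,0,0,9,0.09,1,0,0,9,0.09,1,0,0,9,0.09,1,0,0,9,0.09,1,0,0,9,0.09,1,0,0,9,0.09,1]'

```text
time: 0.77
tool_pos: [0.2732, 0.5616, 0.1582]
tool_rot: [0.0, 0.555, 0.832, -0.001]
contact_force: [-0.8, -0.9, -0.2]
gripper_width: 1.002
grasp_force: 0.0
```

Emit:
move_arm --increments '[0,0,9,0.09,1,0,0,9,0.09,1,0,0,9,0.09,1,0,0,9,0.09,1,-20,18,0,0,1,-20,18,0,0,1,-20,18,0,0,1,-20,18,0,0,1]'

```text
time: 1.43
tool_pos: [0.3486, 0.4837, 0.1226]
tool_rot: [0.0, 0.693, 0.721, -0.001]
contact_force: [0.5, 0.1, -0.4]
gripper_width: 1.001
grasp_force: 0.0
```

Emit:
move_arm --increments '[-25,23,0,0,1,-25,23,0,0,1,-25,23,0,0,1,-25,23,0,0,1,-25,23,0,0,1,-25,23,0,0,1,-25,23,0,0,1,-25,23,0,0,1]'

```text
time: 2.1
tool_pos: [0.5405, 0.2904, 0.1227]
tool_rot: [-0.0, 0.694, 0.72, -0.0]
contact_force: [-0.1, 0.5, -0.4]
gripper_width: 0.999
grasp_force: 0.0
```

Emit:
move_arm --increments '[-5,4,0,0,1,-3,2,0,0,1,0,0,0,0,1,0,0,0,0,1]'

```text
time: 2.43
tool_pos: [0.5452, 0.2848, 0.1229]
tool_rot: [-0.0, 0.693, 0.721, -0.0]
contact_force: [-0.0, 0.5, -0.1]
gripper_width: 0.999
grasp_force: 0.0
```

```bash
python3 go.py .5492 .2818 .016 .04
```

```text
t 2.43 pos [0.5452 0.2848 0.1229] psi 0.0388 jaw 0.999 F [-0.   0.5 -0.1] tilt 0.0012
spin -0.0012 then tool mm: -3.2 3.9 106.9 xaxis check 1.0
```

Emit:
move_arm --increments '[-3,4,0,0,1,0,0,20,0,1,0,0,25,0,1,0,0,25,0,1,0,0,20,0,1,0,0,12,0,1,0,0,5,0,1,0,0,0,0,1]'

```text
time: 3.1
tool_pos: [0.5492, 0.2815, 0.0151]
tool_rot: [-0.001, 0.693, 0.721, -0.001]
contact_force: [-0.6, 0.5, -0.4]
gripper_width: 0.998
grasp_force: 0.0
```

Emit:
move_arm --increments '[0,0,0,0,0.3,0,0,0,0,0.3,0,0,0,0,0.3,0,0,0,0,0.3,0,0,0,0,0.3,0,0,0,0,0.3,0,0,0,0,0.3,0,0,0,0,0.3]'

```text
time: 3.77
tool_pos: [0.5515, 0.2818, 0.0181]
tool_rot: [0.001, 0.694, 0.72, 0.001]
contact_force: [-1.1, 0.3, 5.3]
gripper_width: 0.466
grasp_force: 60.5
```

```bash
python3 go.py .474 -.0093 .13 .04
```

```text
t 3.77 pos [0.5515 0.2818 0.0181] psi 0.0379 jaw 0.466 F [-1.1  0.3  5.3] tilt 0.0028
spin -0.0021 then tool mm: -287.7 -89.1 -111.9 xaxis check 1.0
```

Emit:
move_arm --increments '[0,0,-10,0,0.3,0,0,-20,0,0.3,0,0,-30,0,0.3,0,0,-30,0,0.3,0,0,-20,0,0.3,0,0,-5,0,0.3,-10,-3,0,0,0.3,-20,-6,0,0,0.3]'

```text
time: 4.43
tool_pos: [0.5417, 0.2513, 0.1303]
tool_rot: [-0.0, 0.693, 0.721, -0.0]
contact_force: [-0.0, 0.2, -1.3]
gripper_width: 0.467
grasp_force: 60.5
```

Emit:
move_arm --increments '[-30,-9,0,0,0.3,-30,-9,0,0,0.3,-30,-9,0,0,0.3,-30,-9,0,0,0.3,-30,-9,0,0,0.3,-30,-9,0,0,0.3,-30,-9,0,0,0.3,-28,-8,0,0,0.3]'

```text
time: 5.1
tool_pos: [0.4776, 0.0088, 0.1283]
tool_rot: [-0.002, 0.694, 0.72, -0.002]
contact_force: [-0.0, -0.6, -0.1]
gripper_width: 0.47
grasp_force: 60.5
```

Emit:
move_arm --increments '[-15,-4,0,0,0.3,-5,-2,0,0,0.3,0,0,0,0,0.3,0,0,0,0,0.3,0,0,0,0,0.3]'

```text
time: 5.52
tool_pos: [0.4749, -0.0089, 0.1305]
tool_rot: [-0.001, 0.693, 0.721, -0.0]
contact_force: [0.1, -0.9, -0.7]
gripper_width: 0.469
grasp_force: 60.5
```

```bash
python3 go.py .474 -.0093 .021 .04
python3 - <<'E'
from plant import manip
import cv2,pickle,numpy as np
c=[]
for n in("scene","top"):
    f=manip.grab_frame(n);pickle.dump(f,open(f"{n}1.pkl","wb"))
    x,y=(300,180) if n=="scene" else (345,210)
    c.append(cv2.resize(f["image"][y:y+150,x:x+150],(400,400),interpolation=2))
cv2.imwrite("pics/b1.png",np.hstack(c))
E
```

```text
t 5.52 pos [ 0.4749 -0.0089  0.1305] psi 0.0389 jaw 0.469 F [ 0.1 -0.9 -0.7] tilt 0.0014
spin -0.0011 then tool mm: -0.3 -0.9 109.5 xaxis check 1.0
```

View pics/b1.png

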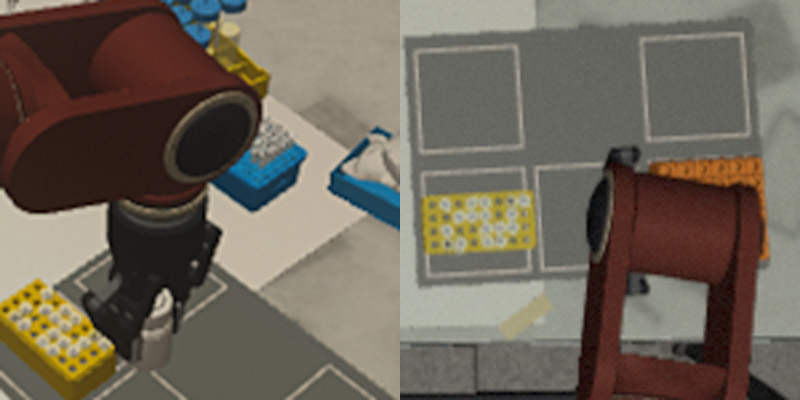

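The bottle is held upright at about (155,330) in the left crop. Lowering it.

Emit:
move_arm --increments '[0,-1,15,0,0.3,0,0,25,0,0.3,0,0,30,0,0.3,0,0,20,0,0.3,0,0,10,0,0.3,0,0,5,0,0.3,0,0,3,0,0.3,0,0,0,0,0.3]'

```text
time: 6.28
tool_pos: [0.475, -0.0096, 0.0238]
tool_rot: [0.0, 0.693, 0.721, 0.0]
contact_force: [-0.0, -0.6, -0.6]
gripper_width: 0.464
grasp_force: 60.5
```

Emit:
move_arm --increments '[0,0,0,0,0.3,0,0,0,0,0.3]'

```text
time: 6.45
tool_pos: [0.4755, -0.01, 0.0248]
tool_rot: [0.001, 0.694, 0.72, 0.001]
contact_force: [0.8, -0.2, -1.0]
gripper_width: 0.467
grasp_force: 60.5
```

Emit:
move_arm --increments '[0,-1,1,0,0.3,0,0,1,0,0.3,0,0,0,0,0.3,0,0,0,0,0.3]'

```text
time: 6.78
tool_pos: [0.4733, -0.0099, 0.0214]
tool_rot: [0.0, 0.694, 0.72, 0.0]
contact_force: [0.4, 0.7, 0.0]
gripper_width: 0.467
grasp_force: 60.5
```

Emit:
move_arm --increments '[0,0,1,0,0.3,0,0,0,0,0.3,0,0,0,0,0.3]'

```text
time: 7.03
tool_pos: [0.4732, -0.0098, 0.0202]
tool_rot: [-0.0, 0.694, 0.72, -0.0]
contact_force: [0.2, 0.5, -1.1]
gripper_width: 0.467
grasp_force: 60.5
```

Emit:
move_arm --increments '[0,0,1,0,0.3,0,0,0,0,0.3,0,0,0,0,0.3]'

```text
time: 7.28
tool_pos: [0.4734, -0.0099, 0.02]
tool_rot: [-0.0, 0.693, 0.72, -0.0]
contact_force: [-3.7, 0.2, 5.8]
gripper_width: 0.468
grasp_force: 61.1
```

Emit:
move_arm --increments '[0,0,1,0,0.3,0,0,0,0,0.3,0,0,0,0,0.3]'

```text
time: 7.53
tool_pos: [0.4735, -0.0099, 0.02]
tool_rot: [-0.0, 0.693, 0.72, -0.0]
contact_force: [-7.0, 1.4, 11.8]
gripper_width: 0.468
grasp_force: 61.7
```

Emit:
move_arm --increments '[0,0,-2,0,0.3,0,0,0,0,0.7,0,0,0,0,0.7,0,0,0,0,1,0,0,0,0,1,0,0,0,0,1,0,0,-10,0,1,0,0,-20,0,1]'

```text
time: 8.2
tool_pos: [0.4709, -0.0094, 0.0484]
tool_rot: [-0.003, 0.694, 0.72, -0.002]
contact_force: [0.2, -0.5, -0.0]
gripper_width: 1.003
grasp_force: 0.0
```

Emit:
move_arm --increments '[0,0,-30,0,1,0,0,-30,0,1,0,0,-10,-0.1,1,0,0,0,-0.1,1,0,0,0,-0.1,1,0,0,0,-0.1,1,0,0,0,-0.1,1,0,0,0,-0.1,1]'

```text
time: 8.87
tool_pos: [0.4734, -0.0098, 0.1211]
tool_rot: [0.0, 0.447, 0.894, 0.0]
contact_force: [-0.5, -0.3, 0.1]
gripper_width: 1.004
grasp_force: 0.0
```

Emit:
move_arm --increments '[0,0,0,-0.1,1,0,0,0,-0.1,1,0,0,0,-0.1,1,0,0,0,-0.1,1,0,0,0,-0.1,1,0,0,0,-0.1,1,0,0,0,-0.1,1,0,0,0,-0.06,1]'

```text
time: 9.53
tool_pos: [0.4734, -0.0098, 0.1211]
tool_rot: [0.0, 0.084, 0.996, -0.0]
contact_force: [0.5, 0.3, -0.5]
gripper_width: 0.998
grasp_force: 0.0
```

```bash
python3 go.py .472 .419 .12 1.397
```

```text
t 9.53 pos [ 0.4734 -0.0098  0.1211] psi 1.4023 jaw 0.998 F [ 0.5  0.3 -0.5] tilt 0.0007
spin 0.0053 then tool mm: 75.5 422.1 1.1 xaxis check 1.0
```

Emit:
move_arm --increments '[2,10,0,0,1,4,20,0,0,1,6,34,0,0,1,6,34,0,0,1,6,34,0,0,1,6,34,0,0,1,6,34,0,0,1,6,34,0,0,1]'

```text
time: 10.2
tool_pos: [0.4716, 0.2304, 0.1209]
tool_rot: [0.0, 0.087, 0.996, 0.0]
contact_force: [0.7, 0.3, -0.2]
gripper_width: 1.001
grasp_force: 0.0
```

Emit:
move_arm --increments '[6,34,0,0,1,6,34,0,0,1,6,34,0,0,1,6,34,0,0,1,5,27,0,0,1,3,15,0,0,1,1,10,0,0,1,0,0,0,0,1]'

```text
time: 10.87
tool_pos: [0.4717, 0.4201, 0.1205]
tool_rot: [0.0, 0.086, 0.996, 0.0]
contact_force: [0.3, 0.4, 0.3]
gripper_width: 1.003
grasp_force: 0.0
```

```bash
python3 go.py .472 .419 .002 1.397;  python3 - <<'E'
from plant import manip
import cv2,pickle
from h import *
c=[]
for n in("scene","top"):
    f=manip.grab_frame(n);pickle.dump(f,open(f"{n}2.pkl","wb"))
    x,y=(300,260) if n=="scene" else (345,210)
    c.append(cv2.resize(f["image"][y:y+120,x:x+130],(400,369),interpolation=2))
    print(n,proj(f,[[.474,-.0093,.076],[.474,-.0093,.002]])-[x,y])
cv2.imwrite("pics/b2.png",np.hstack(c))
E
```

```text
t 10.87 pos [0.4717 0.4201 0.1205] psi 1.3990 jaw 1.003 F [0.3 0.4 0.3] tilt 0.0002
spin 0.0020 then tool mm: -0.5 -1.1 118.5 xaxis check 1.0
scene [[54.15432465 62.76329507]
 [52.97141352 81.05375787]]
top [[75.09295914 81.24216414]
 [70.62166348 80.49756845]]
```

View pics/b2.png

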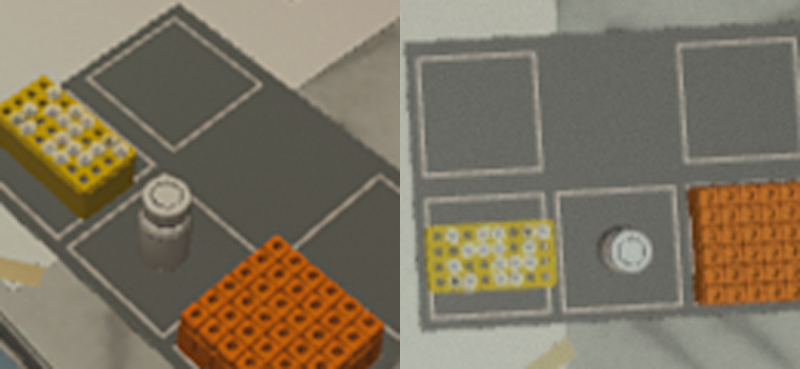

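Bottle upright and centred: cap at (631,250), exactly as predicted. Gripping the box next.

Emit:
move_arm --increments '[0,-1,20,0,1,0,0,30,0,1,0,0,30,0,1,0,0,20,0,1,0,0,12,0,1,0,0,6,0,1,0,0,0,0,1,0,0,0,0,1]'

```text
time: 11.63
tool_pos: [0.4727, 0.4178, 0.0035]
tool_rot: [0.001, 0.087, 0.996, 0.0]
contact_force: [0.1, -0.4, -0.2]
gripper_width: 1.003
grasp_force: 0.0
```

Emit:
move_arm --increments '[0,0,0,0,0.5,0,0,0,0,0.5,0,0,0,0,0.5,0,0,0,0,0.5,0,0,0,0,0.5,0,0,0,0,0.5,0,0,0,0,0.5,0,0,0,0,0.5]'

```text
time: 12.3
tool_pos: [0.4732, 0.4188, 0.0046]
tool_rot: [0.001, 0.086, 0.996, 0.001]
contact_force: [-0.3, 0.5, 6.9]
gripper_width: 0.723
grasp_force: 67.4
```

```bash
python3 go.py .472 .419 .12 1.397
```

```text
t 12.30 pos [0.4732 0.4188 0.0046] psi 1.3981 jaw 0.723 F [-0.3  0.5  6.9] tilt 0.0037
spin 0.0011 then tool mm: 1.2 -0.0 -115.4 xaxis check 1.0
```

Emit:
move_arm --increments '[0,0,-10,0,0.5,0,0,-20,0,0.5,0,0,-30,0,0.5,0,0,-30,-0.04,0.5,0,0,-20,-0.06,0.5,0,0,-5,-0.07,0.5,0,0,0,-0.04,0.5,0,0,0,0,0.5]'

```text
time: 12.97
tool_pos: [0.4718, 0.418, 0.1185]
tool_rot: [0.001, -0.019, 1.0, 0.0]
contact_force: [-0.3, -1.0, -1.0]
gripper_width: 0.727
grasp_force: 66.6
```

```bash
python3 go.py .6082 -.1248 .12 1.6105
```

```text
t 12.97 pos [0.4718 0.418  0.1185] psi 1.6088 jaw 0.727 F [-0.3 -1.  -1. ] tilt 0.0013
spin -0.0017 then tool mm: -114.7 -547.8 -1.5 xaxis check 1.0
```

Emit:
move_arm --increments '[-2,-10,0,0,0.5,-4,-20,0,0,0.5,-7,-33,0,0,0.5,-7,-33,0,0,0.5,-7,-33,0,0,0.5,-7,-33,0,0,0.5,-7,-33,0,0,0.5,-7,-33,0,0,0.5]'

```text
time: 13.63
tool_pos: [0.5275, 0.1894, 0.1164]
tool_rot: [-0.001, -0.018, 1.0, -0.0]
contact_force: [-0.0, -0.1, -0.2]
gripper_width: 0.727
grasp_force: 66.7
```

Emit:
move_arm --increments '[-7,-33,0,0,0.5,-7,-33,0,0,0.5,-7,-33,0,0,0.5,-7,-33,0,0,0.5,-7,-33,0,0,0.5,-7,-33,0,0,0.5,-7,-33,0,0,0.5,-7,-33,0,0,0.5]'

```text
time: 14.3
tool_pos: [0.593, -0.0721, 0.1164]
tool_rot: [-0.001, -0.018, 1.0, 0.0]
contact_force: [0.9, 0.6, -0.6]
gripper_width: 0.725
grasp_force: 66.7
```

Emit:
move_arm --increments '[-7,-30,0,0,0.5,-4,-20,0,0,0.5,0,-5,0,0,0.5,0,0,0,0,0.5,0,0,0,0,0.5,0,0,0,0,0.5]'

```text
time: 14.8
tool_pos: [0.6063, -0.1234, 0.1167]
tool_rot: [-0.001, -0.019, 1.0, 0.0]
contact_force: [0.1, -0.0, -1.1]
gripper_width: 0.724
grasp_force: 66.6
```

```bash
python3 go.py .6082 -.1248 .0076 1.6105
python3 - <<'E'
from plant import manip
import pickle
from h import *
f=manip.grab_frame("top");pickle.dump(f,open("top3.pkl","wb"))
print([cv2.boundingRect(b) for b in blobs(red(f["image"]),400,200,500,290)])
E
```

```text
t 14.80 pos [ 0.6063 -0.1234  0.1167] psi 1.6087 jaw 0.724 F [ 0.1 -0.  -1.1] tilt 0.0015
spin -0.0018 then tool mm: -1.8 -1.5 109.1 xaxis check 1.0
[(483, 273, 17, 13), (454, 225, 12, 10), (455, 245, 9, 12), (479, 232, 21, 14)]
```

Emit:
move_arm --increments '[-2,-1,20,0,0.5,0,0,30,0,0.5,0,0,30,0,0.5,0,0,15,0,0.5,0,0,8,0,0.5,0,0,3,0,0.5,0,0,0,0,0.5,0,0,0,0,0.5]'

```text
time: 15.52
tool_pos: [0.6103, -0.1254, 0.0129]
tool_rot: [0.001, -0.019, 1.0, -0.0]
contact_force: [-0.7, -0.2, -0.6]
gripper_width: 0.726
grasp_force: 66.6
```

Emit:
move_arm --increments '[0,0,1,0,0.5,0,0,0,0,0.5,0,0,0,0,0.5]'

```text
time: 15.77
tool_pos: [0.6098, -0.1257, 0.0115]
tool_rot: [0.001, -0.019, 1.0, -0.0]
contact_force: [-0.6, 0.1, -1.0]
gripper_width: 0.728
grasp_force: 66.6
```

Emit:
move_arm --increments '[0,0,1,0,0.5,0,0,0,0,0.5,0,0,0,0,0.5]'

```text
time: 16.02
tool_pos: [0.6091, -0.1255, 0.0094]
tool_rot: [0.0, -0.019, 1.0, -0.0]
contact_force: [0.1, 0.6, -1.5]
gripper_width: 0.725
grasp_force: 66.6
```

Emit:
move_arm --increments '[0,0,1,0,0.5,0,0,0,0,0.5,0,0,0,0,0.5]'

```text
time: 16.27
tool_pos: [0.609, -0.1254, 0.0081]
tool_rot: [-0.0, -0.019, 1.0, 0.0]
contact_force: [-0.6, 0.5, 0.2]
gripper_width: 0.724
grasp_force: 66.6
```

Emit:
move_arm --increments '[0,0,1,0,0.5,0,0,0,0,0.5,0,0,0,0,0.5]'

```text
time: 16.52
tool_pos: [0.609, -0.1255, 0.0072]
tool_rot: [-0.0, -0.019, 1.0, 0.0]
contact_force: [-0.1, -0.1, -1.1]
gripper_width: 0.726
grasp_force: 66.6
```

Emit:
move_arm --increments '[0,0,1,0,0.5,0,0,0,0,0.5,0,0,0,0,0.5]'

```text
time: 16.77
tool_pos: [0.6093, -0.1255, 0.0067]
tool_rot: [0.0, -0.019, 1.0, -0.0]
contact_force: [-0.7, 0.5, 0.7]
gripper_width: 0.724
grasp_force: 66.7
```

Emit:
move_arm --increments '[0,0,0,0,0.85,0,0,0,0,1,0,0,0,0,1,0,0,0,0,1,0,0,-10,0,1,0,0,-25,0,1,0,0,-35,0,1,0,0,-30,0,1]'

```text
time: 17.43
tool_pos: [0.6089, -0.1254, 0.108]
tool_rot: [-0.0, -0.019, 1.0, 0.0]
contact_force: [0.5, -0.3, 0.9]
gripper_width: 1.002
grasp_force: 0.0
```

```bash
python3 go.py .4415 .2902 .11
```

```text
t 17.43 pos [ 0.6089 -0.1254  0.108 ] psi 1.6080 jaw 1.002 F [ 0.5 -0.3  0.9] tilt 0.0004
spin 0.0000 then tool mm: 151.8 421.5 -2.0 xaxis check 1.0
```

Emit:
move_arm --increments '[4,10,0,0,1,7,20,0,0,1,12,33,0,0,1,12,33,0,0,1,12,33,0,0,1,12,33,0,0,1,12,33,0,0,1,12,33,0,0,1]'

```text
time: 18.1
tool_pos: [0.517, 0.1007, 0.1071]
tool_rot: [0.001, -0.018, 1.0, 0.0]
contact_force: [0.7, 1.1, 0.8]
gripper_width: 0.997
grasp_force: 0.0
```

Emit:
move_arm --increments '[12,33,0,0,1,12,33,0,0,1,12,33,0,0,1,12,33,0,0,1,12,33,0,0,1,6,18,0,0,1,2,8,0,0,1,0,0,0,0,1]'

```text
time: 18.77
tool_pos: [0.4422, 0.2889, 0.1068]
tool_rot: [0.0, -0.02, 1.0, 0.0]
contact_force: [-0.3, 0.8, -0.7]
gripper_width: 1.002
grasp_force: 0.0
```

```bash
python3 go.py .4415 .2902 .001;  python3 - <<'E'
from plant import manip
import cv2,pickle
from h import *
c=[]
for n in("scene","top"):
    f=manip.grab_frame(n);pickle.dump(f,open(f"{n}4.pkl","wb"))
    x,y=(345,280) if n=="scene" else (380,210)
    c.append(cv2.resize(f["image"][y:y+110,x:x+120],(400,367),interpolation=2))
cv2.imwrite("pics/b3.png",np.hstack(c))
t=load("top4");s=load("scene4")
for f,w in((t,(430,220,480,262)),(s,(390,310,460,375))):
    for b in blobs(red(f["image"]),*w)[:2]:
        r=cv2.boxPoints(cv2.minAreaRect(b));W=plane(f,r,.039);print(cv2.contourArea(b),W[:,:2].round(4).tolist(),W.mean(0).round(4))
E
```

```text
t 18.77 pos [0.4422 0.2889 0.1068] psi 1.6107 jaw 1.002 F [-0.3  0.8 -0.7] tilt 0.0009
spin 0.0000 then tool mm: 0.7 1.3 105.8 xaxis check 1.0
632.0 [[0.647, -0.0882], [0.6504, -0.1535], [0.5698, -0.1564], [0.5664, -0.0912]] [ 0.6084 -0.1223  0.039 ]
941.0 [[0.5495, -0.1001], [0.656, -0.0883], [0.6468, -0.1616], [0.5446, -0.1696]] [ 0.5992 -0.1299  0.039 ]
```

View pics/b3.png

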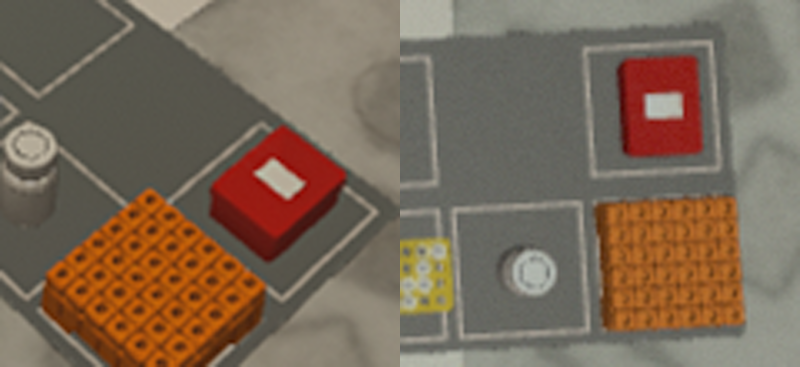

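The box stands centred, with its label at (664,105) in the top crop and parallel to the square. Now the dish.

Emit:
move_arm --increments '[0,1,20,0,1,1,0,30,0,1,0,0,30,0,1,0,0,15,0,1,0,0,8,0,1,0,0,3,0,1,0,0,0,0,1,0,0,0,0,1]'

```text
time: 19.53
tool_pos: [0.4429, 0.2886, 0.0016]
tool_rot: [0.001, -0.018, 1.0, 0.0]
contact_force: [-0.4, -0.2, -0.0]
gripper_width: 0.997
grasp_force: 0.0
```

```bash
python3 go.py .4415 .2902 .001;  python3 - <<'E'
from h import *
t=load("top4");s=load("scene4")
def lab(f,box):
    x0,y0,x1,y1=box;r=red(f["image"])[y0:y1,x0:x1]
    c=max(cv2.findContours(r,0,1)[0],key=cv2.contourArea);i=np.zeros_like(r);cv2.drawContours(i,[c],-1,255,-1)
    h=cv2.erode(i,np.ones((3,3)))&~r; n,l,st,ce=cv2.connectedComponentsWithStats(h); k=1+st[1:,4].argmax()
    return ce[k]+[x0,y0],st[k,4]
p,a=lab(t,(430,220,480,262));q,b=lab(s,(405,315,452,362));print(p,a,q,b,tri(t,p,s,q),plane(t,p,.039))
E
```

```text
t 19.53 pos [0.4429 0.2886 0.0016] psi 1.6072 jaw 0.997 F [-0.4 -0.2 -0. ] tilt 0.0023
spin 0.0000 then tool mm: 1.4 1.6 0.6 xaxis check 1.0
[458.67676768 241.28282828] 99 [428.4952381  333.20952381] 105 (array([ 0.60856014, -0.12557805,  0.03797547]), np.float64(0.000275522717378409)) [[ 0.60860055 -0.12543213  0.039     ]]
```

Emit:
move_arm --increments '[1,1,0,0,0.8,0,0,0,0,0.5,0,0,0,0,0.5,0,0,0,0,0.5,0,0,0,0,0.5,0,0,0,0,0.5,0,0,0,0,0.5,0,0,0,0,0.5]'

```text
time: 20.2
tool_pos: [0.4418, 0.2902, 0.0021]
tool_rot: [0.001, -0.019, 1.0, 0.001]
contact_force: [-1.4, -1.0, 5.1]
gripper_width: 0.582
grasp_force: 62.2
```

```bash
python3 go.py .5988 .1155 .1 1.6105
```

```text
t 20.20 pos [0.4418 0.2902 0.0021] psi 1.6083 jaw 0.582 F [-1.4 -1.   5.1] tilt 0.0028
spin -0.0022 then tool mm: -150.0 -180.8 -97.9 xaxis check 1.0
```

Emit:
move_arm --increments '[0,0,-10,0,0.4,0,0,-20,0,0.4,0,0,-30,0,0.4,0,0,-30,0,0.4,0,0,-8,0,0.4,-10,-12,0,0,0.4,-15,-18,0,0,0.4,-23,-27,0,0,0.4]'

```text
time: 20.87
tool_pos: [0.4898, 0.2351, 0.0985]
tool_rot: [-0.0, -0.02, 1.0, 0.0]
contact_force: [0.8, 0.2, -0.5]
gripper_width: 0.582
grasp_force: 62.4
```

Emit:
move_arm --increments '[-23,-27,0,0,0.4,-23,-27,0,0,0.4,-23,-27,0,0,0.4,-18,-22,0,0,0.4,-11,-14,0,0,0.4,-4,-6,0,0,0.4,0,0,0,0,0.4,0,0,0,0,0.4]'

```text
time: 21.53
tool_pos: [0.5963, 0.1159, 0.0979]
tool_rot: [-0.001, -0.019, 1.0, 0.0]
contact_force: [-0.0, 1.1, -0.7]
gripper_width: 0.585
grasp_force: 62.4
```

```bash
python3 go.py .5988 .1155 .0045 1.6105
```

```text
t 21.53 pos [0.5963 0.1159 0.0979] psi 1.6082 jaw 0.585 F [-0.   1.1 -0.7] tilt 0.0015
spin -0.0023 then tool mm: -2.5 -0.5 93.4 xaxis check 1.0
```

Emit:
move_arm --increments '[-2,0,15,0,0.4,0,0,25,0,0.4,0,0,25,0,0.4,0,0,15,0,0.4,0,0,8,0,0.4,0,0,3,0,0.4,0,0,0,0,0.4,0,0,0,0,0.4]'

```text
time: 22.2
tool_pos: [0.5997, 0.116, 0.0085]
tool_rot: [0.001, -0.019, 1.0, 0.0]
contact_force: [0.6, 0.3, -0.2]
gripper_width: 0.585
grasp_force: 62.4
```

Emit:
move_arm --increments '[0,0,1,0,0.4,0,0,0,0,0.4,0,0,0,0,0.4]'

```text
time: 22.45
tool_pos: [0.5998, 0.1154, 0.0073]
tool_rot: [0.001, -0.019, 1.0, 0.0]
contact_force: [-0.1, 0.1, -1.0]
gripper_width: 0.585
grasp_force: 62.4
```

Emit:
move_arm --increments '[0,0,0,0,0.4,0,0,0,0,0.4]'

```text
time: 22.62
tool_pos: [0.5993, 0.1153, 0.0067]
tool_rot: [0.0, -0.019, 1.0, 0.0]
contact_force: [0.3, 0.7, -0.3]
gripper_width: 0.584
grasp_force: 62.4
```

Emit:
move_arm --increments '[0,0,1,0,0.4,0,0,0,0,0.4,0,0,0,0,0.4]'

```text
time: 22.87
tool_pos: [0.599, 0.1153, 0.0051]
tool_rot: [-0.0, -0.019, 1.0, -0.0]
contact_force: [-0.1, -0.4, -0.2]
gripper_width: 0.587
grasp_force: 62.4
```

Emit:
move_arm --increments '[0,0,1,0,0.4,0,0,0,0,0.4,0,0,0,0,0.4]'

```text
time: 23.12
tool_pos: [0.5991, 0.1153, 0.0042]
tool_rot: [-0.0, -0.019, 1.0, -0.0]
contact_force: [-0.3, -0.1, -0.9]
gripper_width: 0.583
grasp_force: 62.4
```

Emit:
move_arm --increments '[0,0,1,0,0.4,0,0,0,0,0.4,0,0,0,0,0.4]'

```text
time: 23.37
tool_pos: [0.5994, 0.1154, 0.0041]
tool_rot: [0.0, -0.019, 1.0, 0.0]
contact_force: [-2.2, -0.5, 6.0]
gripper_width: 0.582
grasp_force: 62.9
```

Emit:
move_arm --increments '[0,0,-1,0,0.4,0,0,0,0,0.8,0,0,0,0,1,0,0,0,0,1,0,0,0,0,1,0,0,-10,0,1,0,0,-25,0,1,0,0,-35,0.05,1]'

```text
time: 24.03
tool_pos: [0.5962, 0.1151, 0.0718]
tool_rot: [-0.004, 0.007, 1.0, -0.0]
contact_force: [0.9, -0.3, -0.1]
gripper_width: 1.005
grasp_force: 0.0
```

Emit:
move_arm --increments '[0,0,-30,0.05,1,0,0,0,0,1,0,0,0,0,1]'

```text
time: 24.28
tool_pos: [0.6014, 0.1155, 0.1083]
tool_rot: [0.003, 0.031, 1.0, 0.0]
contact_force: [0.4, 0.4, -0.3]
gripper_width: 1.0
grasp_force: 0.0
```

```bash
python3 go.py .5836 .3918 .1 1.504
```

```text
t 24.28 pos [0.6014 0.1155 0.1083] psi 1.5083 jaw 1.000 F [ 0.4  0.4 -0.3] tilt 0.0066
spin 0.0043 then tool mm: 36.2 274.5 8.3 xaxis check 1.0
```

Emit:
move_arm --increments '[2,10,0,0,1,3,25,0,0,1,4,33,0,0,1,4,33,0,0,1,4,33,0,0,1,4,33,0,0,1,4,33,0,0,1,4,33,0,0,1]'

```text
time: 24.95
tool_pos: [0.5827, 0.3514, 0.1018]
tool_rot: [-0.002, 0.031, 1.0, -0.001]
contact_force: [0.4, 0.2, -0.3]
gripper_width: 0.997
grasp_force: 0.0
```

Emit:
move_arm --increments '[3,25,0,0,1,2,12,0,0,1,0,5,0,0,1,0,0,0,0,1,0,0,0,0,1,0,0,0,0,1]'

```text
time: 25.45
tool_pos: [0.5826, 0.3904, 0.1039]
tool_rot: [-0.0, 0.032, 0.999, -0.0]
contact_force: [0.6, 0.3, 0.1]
gripper_width: 1.0
grasp_force: 0.0
```

```bash
python3 go.py .5836 .3918 .001 1.504;  python3 - <<'E'
from plant import manip
import cv2,pickle
from h import *
c=[]
for n in("scene","top"):
    f=manip.grab_frame(n);pickle.dump(f,open(f"{n}5.pkl","wb"))
    x,y=(260,220) if n=="scene" else (345,210)
    c.append(cv2.resize(f["image"][y:y+150,x:x+150],(400,400),interpolation=2))
    for b in blobs(red(f["image"]),*((330,270,385,310) if n=="scene" else (350,225,395,270)))[:1]:
        e=cv2.fitEllipse(b);print(n,e,plane(f,e[0],.013),plane(f,e[0],.008))
cv2.imwrite("pics/b4.png",np.hstack(c))
E
```

```text
t 25.45 pos [0.5826 0.3904 0.1039] psi 1.5066 jaw 1.000 F [0.6 0.3 0.1] tilt 0.0011
spin 0.0026 then tool mm: -0.9 1.4 102.9 xaxis check 1.0
scene ((356.23590087890625, 284.3576965332031), (15.568498611450195, 18.90243148803711), 95.12235260009766) [[0.59608739 0.11269667 0.013     ]] [[0.5991745  0.11575124 0.008     ]]
top ((370.5330505371094, 246.334716796875), (17.3342227935791, 17.519296646118164), 16.650928497314453) [[0.59952914 0.11579265 0.013     ]] [[0.59978154 0.11537962 0.008     ]]
```

View pics/b4.png

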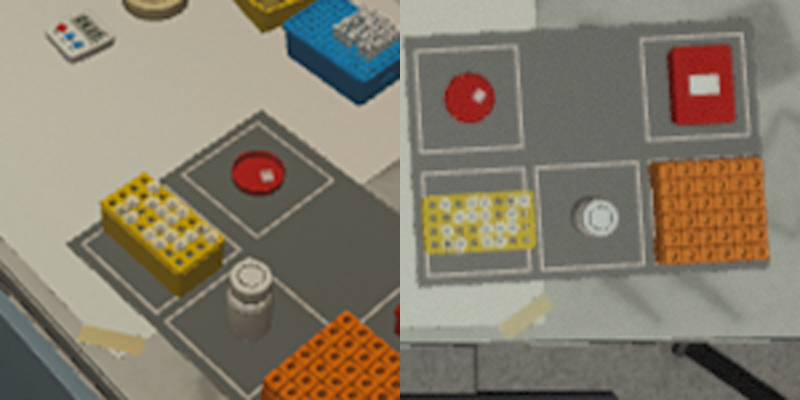

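Dish centred and level at (470,97). Gripping the timer.

Emit:
move_arm --increments '[-1,1,20,0,1,0,0,30,0,1,0,0,28,0,1,0,0,14,0,1,0,0,7,0,1,0,0,3,0,1,0,0,0,0,1,0,0,0,0,1]'

```text
time: 26.22
tool_pos: [0.5848, 0.3934, 0.0043]
tool_rot: [0.001, 0.032, 1.0, 0.001]
contact_force: [-0.1, -0.4, 0.4]
gripper_width: 0.997
grasp_force: 0.0
```

Emit:
move_arm --increments '[0,0,0,0,0.85,0,0,0,0,0.5,0,0,0,0,0.5,0,0,0,0,0.5,0,0,0,0,0.5,0,0,0,0,0.5,0,0,0,0,0.5,0,0,0,0,0.5]'

```text
time: 26.88
tool_pos: [0.5849, 0.3937, 0.0047]
tool_rot: [0.002, 0.031, 1.0, 0.001]
contact_force: [-0.7, -0.2, 6.0]
gripper_width: 0.671
grasp_force: 64.3
```

```bash
python3 go.py .6086 -.1252 .13 1.6105
```

```text
t 26.88 pos [0.5849 0.3937 0.0047] psi 1.5081 jaw 0.671 F [-0.7 -0.2  6. ] tilt 0.0037
spin -0.1024 then tool mm: -3.0 -519.4 -125.3 xaxis check 1.0
```

Emit:
move_arm --increments '[0,0,-10,0,0.5,0,0,-20,0,0.5,0,0,-30,0,0.5,0,0,-30,-0.04,0.5,0,0,-25,-0.04,0.5,0,0,-10,-0.02,0.5,0,0,0,0,0.5,0,0,0,0,0.5]'

```text
time: 27.55
tool_pos: [0.5833, 0.3927, 0.1269]
tool_rot: [-0.0, -0.018, 1.0, -0.0]
contact_force: [-0.2, -0.5, -0.7]
gripper_width: 0.67
grasp_force: 64.0
```

```bash
python3 go.py .6086 -.1252 .13 1.6105
python3 - <<'E'
from plant import manip
import cv2
f=manip.grab_frame("scene");cv2.imwrite("pics/b5.png",cv2.resize(f["image"][150:280,200:360],(640,520),interpolation=2))
E
```

```text
t 27.55 pos [0.5833 0.3927 0.1269] psi 1.6073 jaw 0.670 F [-0.2 -0.5 -0.7] tilt 0.0002
spin -0.0032 then tool mm: -4.8 -518.5 -3.1 xaxis check 1.0
```

View pics/b5.png

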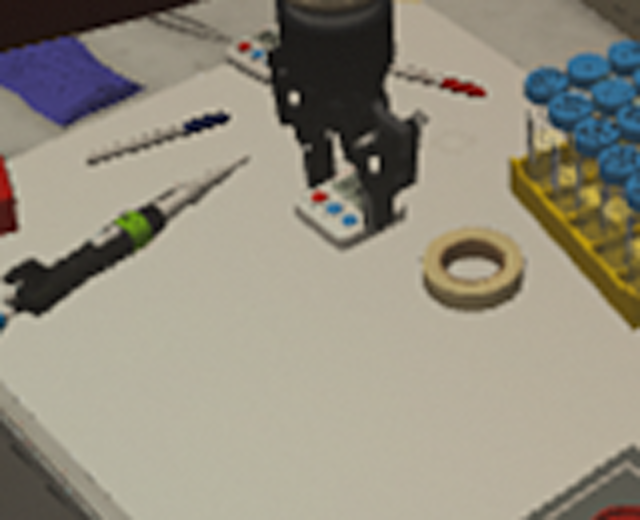

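The timer is held level at about (345,215). Carrying it to the box.

Emit:
move_arm --increments '[0,-10,0,0,0.5,0,-20,0,0,0.5,0,-33,0,0,0.5,0,-33,0,0,0.5,-1,-33,0,0,0.5,-1,-33,0,0,0.5,0,-33,0,0,0.5,0,-33,0,0,0.5]'

```text
time: 28.27
tool_pos: [0.5923, 0.1627, 0.1247]
tool_rot: [-0.002, -0.018, 1.0, -0.0]
contact_force: [0.4, 0.4, -0.6]
gripper_width: 0.671
grasp_force: 64.0
```

Emit:
move_arm --increments '[-1,-33,0,0,0.5,0,-33,0,0,0.5,0,-33,0,0,0.5,-1,-33,0,0,0.5,0,-33,0,0,0.5,0,-33,0,0,0.5,-1,-33,0,0,0.5,0,-33,0,0,0.5]'

```text
time: 28.93
tool_pos: [0.605, -0.1004, 0.1248]
tool_rot: [-0.002, -0.018, 1.0, 0.0]
contact_force: [0.9, 0.2, -0.6]
gripper_width: 0.672
grasp_force: 64.0
```

Emit:
move_arm --increments '[0,-20,0,0,0.5,0,-6,0,0,0.5,0,0,0,0,0.5,0,0,0,0,0.5,0,0,0,0,0.5,0,0,0,0,0.5]'

```text
time: 29.43
tool_pos: [0.6075, -0.1232, 0.1268]
tool_rot: [-0.0, -0.019, 1.0, 0.0]
contact_force: [-0.6, 0.3, -0.2]
gripper_width: 0.671
grasp_force: 64.0
```

```bash
python3 go.py .6095 -.1252 .044 1.6105
```

```text
t 29.43 pos [ 0.6075 -0.1232  0.1268] psi 1.6096 jaw 0.671 F [-0.6  0.3 -0.2] tilt 0.0010
spin -0.0009 then tool mm: -1.9 -2.1 82.8 xaxis check 1.0
```

Emit:
move_arm --increments '[-1,-2,15,0,0.5,0,0,25,0,0.5,0,0,20,0,0.5,0,0,12,0,0.5,0,0,5,0,0.5,0,0,2,0,0.5,0,0,0,0,0.5,0,0,0,0,0.5]'

```text
time: 30.1
tool_pos: [0.6098, -0.1268, 0.0495]
tool_rot: [0.001, -0.019, 1.0, -0.0]
contact_force: [-0.3, 0.4, -0.4]
gripper_width: 0.672
grasp_force: 64.0
```

Emit:
move_arm --increments '[0,0,0,0,0.5,0,0,0,0,0.5,0,0,0,0,0.5]'

```text
time: 30.35
tool_pos: [0.6095, -0.1268, 0.0493]
tool_rot: [0.001, -0.019, 1.0, -0.0]
contact_force: [-0.0, -0.7, -0.8]
gripper_width: 0.669
grasp_force: 64.0
```

Emit:
move_arm --increments '[0,0,1,0,0.5,0,0,0,0,0.5,0,0,0,0,0.5]'

```text
time: 30.6
tool_pos: [0.6088, -0.1266, 0.0473]
tool_rot: [-0.0, -0.019, 1.0, -0.0]
contact_force: [-0.3, 0.4, -0.4]
gripper_width: 0.666
grasp_force: 64.0
```

Emit:
move_arm --increments '[0,0,1,0,0.5,0,0,0,0,0.5,0,0,0,0,0.5]'

```text
time: 30.85
tool_pos: [0.6087, -0.1265, 0.0462]
tool_rot: [-0.0, -0.019, 1.0, 0.0]
contact_force: [-0.5, 0.1, -1.3]
gripper_width: 0.673
grasp_force: 64.0
```

Emit:
move_arm --increments '[0,1,1,0,0.5,0,0,0,0,0.5,0,0,0,0,0.5]'

```text
time: 31.1
tool_pos: [0.6087, -0.1255, 0.0452]
tool_rot: [-0.0, -0.019, 1.0, 0.0]
contact_force: [0.1, 0.7, -0.5]
gripper_width: 0.674
grasp_force: 64.0
```

Emit:
move_arm --increments '[0,0,1,0,0.5,0,0,0,0,0.5,0,0,0,0,0.5]'

```text
time: 31.35
tool_pos: [0.6087, -0.1255, 0.0442]
tool_rot: [-0.0, -0.019, 1.0, 0.0]
contact_force: [0.5, 0.4, -0.3]
gripper_width: 0.669
grasp_force: 64.0
```

Emit:
move_arm --increments '[0,0,1,0,0.5,0,0,0,0,0.5,0,0,0,0,0.5]'

```text
time: 31.6
tool_pos: [0.609, -0.1256, 0.0439]
tool_rot: [0.0, -0.019, 1.0, -0.0]
contact_force: [-1.5, 0.3, 3.2]
gripper_width: 0.67
grasp_force: 64.5
```

Contact. I'll release, retreat and move clear.

Emit:
move_arm --increments '[0,0,-0.5,0,0.5,0,0,0,0,0.85,0,0,0,0,1,0,0,0,0,1,0,0,0,0,1,0,0,-10,0,1,0,0,-25,0,1,0,0,-35,0,1]'

```text
time: 32.27
tool_pos: [0.6062, -0.1247, 0.1112]
tool_rot: [-0.003, -0.019, 1.0, 0.001]
contact_force: [0.5, -0.5, -0.4]
gripper_width: 0.997
grasp_force: 0.0
```

Emit:
move_arm --increments '[0,0,-30,0,1,0,15,0,0,1,0,35,0,0,1,0,35,0,0,1,0,35,0,0,1,0,35,0,0,1,0,35,0,0,1,0,35,0,0,1]'

```text
time: 32.93
tool_pos: [0.6003, 0.101, 0.1446]
tool_rot: [0.001, -0.019, 1.0, 0.0]
contact_force: [0.3, 0.2, 0.7]
gripper_width: 1.001
grasp_force: 0.0
```

Emit:
move_arm --increments '[0,35,0,0,1,0,35,0,0,1,0,35,0,0,1,0,35,0,0,1,0,35,0,0,1,0,15,0,0,1,0,0,0,0,1,0,0,0,0,1]'

```text
time: 33.6
tool_pos: [0.5933, 0.2894, 0.144]
tool_rot: [0.0, -0.019, 1.0, -0.0]
contact_force: [0.2, 0.9, 0.3]
gripper_width: 1.001
grasp_force: 0.0
```

```bash
python3 go.py .6 .3 .15;  python3 - <<'E'
from plant import manip
import cv2,pickle
from h import *
c=[]
for n in("scene","top"):
    f=manip.grab_frame(n);pickle.dump(f,open(f"{n}6.pkl","wb"))
    x,y=(320,260) if n=="scene" else (345,210)
    c.append(cv2.resize(f["image"][y:y+140,x:x+140],(400,400),interpolation=2))
    C=np.array([[41.5,31.5],[-41.5,31.5],[-41.5,-31.5],[41.5,-31.5]])/1000;print(n,(proj(f,[[.6086,-.1252,.054],[.6082,-.1248,.002]])-[x,y])*400/140)
cv2.imwrite("pics/b6.png",np.hstack(c))
E
```

```text
t 33.60 pos [0.5933 0.2894 0.144 ] psi 1.6094 jaw 1.001 F [0.2 0.9 0.3] tilt 0.0008
spin 0.0000 then tool mm: -7.1 10.4 -6.0 xaxis check 1.0
scene [[312.71152959 197.43599758]
 [302.92692824 233.60399238]]
top [[328.28795262  88.43290085]
 [315.239959    92.06165972]]
```

View pics/b6.png

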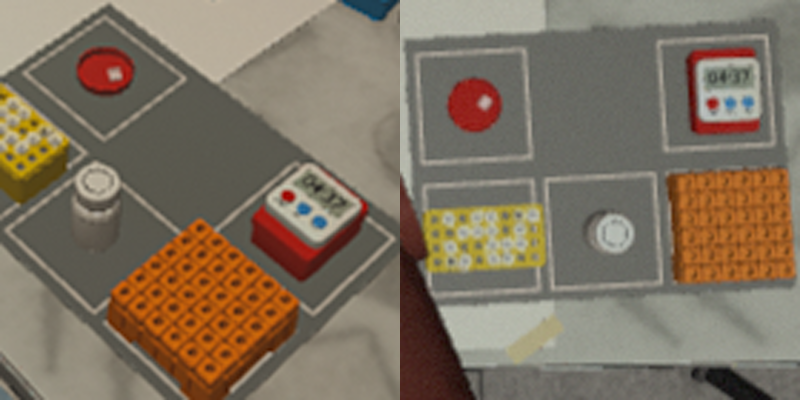

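The timer is face up and centred on the box at (729,89), against a predicted (728,88). The bottle, dish and racks are all in place.

```bash
python3 -c "
from plant import manip
print(manip.job_done())"
```

```text
the job is handed in; nothing more can be done
None
```

I handed the job in at about 34 s of robot time: bottle, red box and dish are upright within about 2 mm of their square centres, the timer lies face up and centred on the box, and the last pictures show both racks in place (tape roll and blue tip box not touched).

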